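# Load the tray into the spring-flap curing box

## Robot

A 6-joint arm with a two-finger parallel gripper is mounted at the origin on the work surface. World frame = base frame: x ahead of the robot, y to its left, z up, the work surface at z = 0. Lengths are in mm, angles in rad, forces in N, time in s.
With the tool pointing down it reaches from about 250 to 850 mm from the base axis. Payload 12.5 kg.
Tool frame: the origin (TCP) lies on the centre line of the jaws, within the pads' length; the fingertips stand 19 mm ahead of it and the grasp point (between the pads) is the TCP; z points along the fingers, y is the line along which they close (so a half turn about z gives the same grasp; the last joint's range is limited). The gripper opens to 93 mm and grips with 3 to 60 N. Pads are 15 mm wide; open, the fingers measure 128 mm over their backs; the gripper's body (75 mm by 188 mm) begins 65 mm behind the grasp point.
Start: joints at [1.221, 0.351, 1.652, -0, 1.139, -0.085], TCP at [143.912, 530.824, 237.633] pointing down, gripper open.
Joint ranges: [-2.75, 2.75], [-0.79, 2.1], [0.01, 2.65], [-1.57, 4.71], [0.07, 3.14], [-2.87, 2.87]. Speed limits (rad/s): [2.22, 2.22, 2.79, 3.14, 3.14, 3.14].

## Interface

Orientations are given as a unit quaternion [w, x, y, z].
In Python, from plant import read_state, grab_frame, hand_in, find_in gives the robot as it stands.
- The arm moves only by the tool drive_tool, never from a script. Its argument "commands" is a list that holds one entry, the list of rows, each a list of 7 numbers: the turn, a rotation vector about the tool's x, y, z in degrees, then the shift along the tool's x, y, z in cm, then the closure in counts, from 0 (fully open) to 255 (shut). In form: [[[wx, wy, wz, tx, ty, tz, gripper], ...]]. A call has exactly 5 rows; each row is the pose to reach, as a shift and turn from the pose commanded when the call began, along the tool's axes at that moment; what a row does not reach only later rows make up. A row lasts 1/10 s, in which the tool goes at most 50 mm and 8.59 degrees, less where a joint would pass 70% of its speed; a pose out of reach is approached as far as the arm can. A call with a gripper value outside its range is refused whole. The fingers move at their own pace and stop on an object; the grip force is fixed at half the most. Time passes only in rows, so rows that repeat a pose let the fingers close, or fill a call up. It gives the time, the measured TCP pose, the force, the opening and the grip force at its end, in the units of the state.
- read_state(): the state, without advancing time (a new reading comes with each control period).
- grab_frame(name): name is "scene" or "top"; returns a dict with "img" (384x512x3 uint8, red, green, blue), "range_z" (384x512 float32, mm along the optical axis (not along the pixel's ray), 0 where there is no reading), "mtx" (3x3 intrinsics, pixels), "distortion" ([k1, k2, p1, p2, k3] as OpenCV has them; the pictures are not rectified), "R" (3x3) and "t" (3): a world point X has camera coordinates R X + t. Camera axes: x right, y down, z forward; pixel columns grow to the right and rows downward; lengths in mm; the calibration is good to about 2 mm. A picture is of the moment at which its call begins.
- hand_in(): hands the job in; it is judged then, once.
Trained networks look in a picture, given as the dict that the camera call returned (one of the last four; its "shot" number tells which), for a name from the list of things; names that differ only in an ending like _2 or _b are one class to them, and where a whole thing is asked for, a point or a joint stands for the part that bears it (a point fixed in the world has none). Each returns a list of dicts, best first, with "p" (0 to 1); they miss things now and then, are a little off and sometimes report something else, mostly with a low value. They report only what shows in the picture. A call takes as long as a camera call. They do not tell look-alikes from the thing itself.
- find_in(picture, label): "centre" ([column, row] in pixels, amid what is visible of it).
The state is a dict: "time": time; "q": joint angles; "joint_vel": joint speeds; "effort": joint torques, N m; "eef_pos": TCP position; "eef_rot": TCP orientation; "wrist_force": force on the tool from outside, world axes, zero at the start; "ft_torque": the same for the moment, N m; "gripper_width": opening from 0.0 (shut) to 1.0 (fully open); "gripper_force": force on a finger pad.
Only numpy, scipy, OpenCV 4.12 (cv2) and the standard library are available. Lean on these libraries where they do the work, as an engineer would, in place of code of your own. Each camera call takes 0.05 s, during which the arm holds its last target. There are 200 camera calls.

## Task

Press the long bar beside the runway right down with one fingertip to swing the curing box's spring flap open, keep it down, and with the other fingertip push the small steel tray by its upright tab along the runway until it is fully home against the stop inside the box. Then let go of the bar so that the flap springs shut behind the tray. Never let the flap touch the tray, do not pinch, lift or carry the tray, and leave everything else on the bench where it is.

Things in the scene. Friction and masses are not known exactly. Their poses are not given: they have to be found in the camera images.
- curing_box: Grey box 135 long, 100 wide, 75 high, fixed, a steel runway in front. Sizes in mm. Origin: on the bench top (z 0), mid-width, in the mouth's plane; +x the way the tray goes, into the box; +y left of that. Mouth 68 wide, up to z 50. Runway floor at z 6, reaching to x -230, between rails 54 apart inside, their tops at z 14. The press bar lies along the runway's -y side.
- flap: Thin aluminium flap over the mouth, 64 wide, 33 tall. Origin: mid-hinge, box x -4.5, z 50; its z axis tilts from vertical by the opening angle. Shut, its lower edge is 17 above the bench. It swings outward (box -x) and up, sweeping 38 in front of the mouth; it cannot go inward. Linked to the bar: bar fully down = 1.3 rad, lower edge 41 above the bench; springs shut when the bar is let go.
- bar (a joint): Travel of the press bar, m: 0 = up (flap shut), 0.018 = fully down (flap 1.3 rad open); the flap angle is 72 rad per m of travel. A spring pushes the bar up: about 3 N at the start, 7 N fully down. It goes straight down without tilting, wherever along its length it is pressed.
- bar_top (a point): Centre of the flat top of the steel press bar, which is 195 long (box x from -217 to -23) and 32 wide (its centre line at box y = -78, so 78 sideways from the middle of the runway). Top 38 above the bench when up, 20 when fully down; a fingertip may slide along it.
- tray: Loose steel tray, about 0.2 kg, in the runway. Origin: underside, centre of its pan; +x to its nose (the box). Pan 50 x 50, 24 high, two ring blanks fixed in it. A tongue 22 wide, 6 thick runs back to an upright tab 26 wide, 8 thick, 42 high (top 48 above the bench), its back face 90 behind the origin. With the tray home the flap shuts over the tongue; the tab stays outside.
- stop (a point): Middle of the stop inside the box, at box x = +66, y 0, z 18. With the tray home its nose meets this point and the back face of its tab is at box x = -49.
- tray_push (a point): Point on the back face of the tray's tab, mid-width, 28 above the tray's underside (34 above the bench): where to push.
- tray_nose (a point): Middle of the front face of the tray's pan, 25 ahead of the tray's origin, 12 above its underside. It starts 45 to 75 in front of the mouth.
- charcoal: Dark soldering block 70 x 45 x 30, near the runway on its +y side. Bystander, leave alone. Origin: centre of underside.
- flux_jar: White jar, blue cap, 44 across, 50 high, near the runway on its +y side. Bystander, leave alone. Origin: centre of underside.
- dapping_punch: Small upright steel punch 18 across, 58 high, beyond the press bar. Bystander, leave alone. Origin: centre of underside.
- pumice: Grey stone 45 x 55 x 20, beyond the press bar. Bystander, leave alone. Origin: centre of underside.
- mallet: Hammer lying at the bench's right (-y) side. Bystander, leave alone. Origin: under its middle.
- graver: Wood-handled tool lying at the bench's right (-y) side. Bystander, leave alone. Origin: under its middle.
- pliers: Red-handled pliers lying at the bench's right (-y) side, near the robot. Bystander, leave alone. Origin: under the pivot.
Things that resemble listed ones, but are neither listed nor needed, are in the scene too. Several things have the shape of the tray; the one meant has the colours described above.

How it is judged (in metres and radians):
On the way, in this order (a step that is already met when the one before it is completed fails the run):
1. the bar is held down and the flap wide open while the tray is still in front of the mouth (value of joint bar above 0.0145 m and angle between flap's own z axis and vertical above 1 rad and x of tray_nose in the frame of curing_box below -0.02 m), for 0.2 s.
2. with the flap held open the pan passes under it (value of joint bar above 0.0125 m and x of tray_nose in the frame of curing_box above 0.03 m), for 0.1 s.
At the end, for the whole second after the job is handed in: The tray lies flat in the runway with its nose within 6 mm of the stop, at rest; the bar is up (under 2 mm down) and the flap shut (under 0.12 rad) (x of tray_nose in the frame of curing_box between 0.06 and 0.07 m and z of tray in the frame of curing_box between 0.003 and 0.009 m and angle between the x axis of tray and the x axis of curing_box, either way round below 0.1 rad and angle between tray's own z axis and vertical below 0.1 rad and linear speed of tray below 0.01 m/s and value of joint bar below 0.002 m and angle between flap's own z axis and vertical below 0.12 rad); the robot touches nothing.
It fails at once if the tray is lifted (over 8 mm off the runway floor) (z of tray in the frame of curing_box above 0.014 m).
It fails at once if the tray is tipped more than 0.25 rad (angle between tray's own z axis and vertical above 0.25 rad).
It fails at once if the flap touches the tray (over 0.5 N) (contact force between flap and tray above 0.5 N).
It fails at once if a bystander is moved more than 15 mm (distance of any of charcoal, flux_jar, dapping_punch, pumice, mallet, graver, pliers from where it was at the start of the episode above 0.015 m).
It also fails if it takes over 38 s, if anything falls off the work surface, if the arm or the gripper's body presses on something with over 40 N, if the wrist force passes 120 N, or if a joint passes its speed limit or range.

## Working session

There is one attempt and no reset: what is moved stays moved. The work goes in short steps, Python scripts to look and compute and a tool call to move; the robot and the scene stay as the last step left them, time stands still between calls to the robot, and variables do not carry over. Pictures are saved under pics/ and viewed, at most 10 in all, crops included, and the job is handed in when it is done.

Besides the shell and the picture viewer there is one more tool, called as name(argument=value, ...), one argument or row to a line, values as JSON. drive_tool: Moves the arm, as the interface text tells. Its arguments: {"type":"object","properties":{"commands":{"type":"array"}},"required":["commands"]}

```bash
mkdir -p pics; cat > h.py <<'E'
import numpy as np, cv2
from plant import *
def world(f,uv,z=None):
    K=np.array(f["mtx"]);D=np.array(f["distortion"]);R=np.array(f["R"]);t=np.array(f["t"])
    n=cv2.undistortPoints(np.array([[uv]],float),K,D)[0,0]
    if z is None:
        u,v=int(round(uv[0])),int(round(uv[1])); p=f["range_z"][max(0,v-1):v+2,max(0,u-1):u+2]; p=p[p>0]
        if len(p)==0: return None
        return R.T@(np.array([n[0],n[1],1])*np.median(p)-t)
    c=-R.T@t; d=R.T@np.array([n[0],n[1],1]); return c+d*(z-c[2])/d[2]
def cloud(f):
    K=np.array(f["mtx"]);D=np.array(f["distortion"]);R=np.array(f["R"]);t=np.array(f["t"])
    h,w=f["range_z"].shape; g=np.stack(np.meshgrid(np.arange(w),np.arange(h)),-1).reshape(-1,1,2).astype(float)
    n=cv2.undistortPoints(g,K,D)[:,0]; z=f["range_z"].reshape(-1,1)
    return ((np.hstack([n,np.ones((len(n),1))])*z-t)@R).reshape(h,w,3)
E
python3 - <<'E'
from h import *
np.set_printoptions(precision=1,suppress=True)
for c in ["top","scene"]:
    f=grab_frame(c); cv2.imwrite(f"pics/{c}0.png",cv2.resize(f["img"][:,:,::-1],(800,600)))
    np.save(f"{c}0.npy",f,allow_pickle=True)
    print(c,-np.array(f["R"]).T@np.array(f["t"]))
    for n in ["curing_box","flap","bar","tray","tray_push","tray_nose","bar_top","stop","dapping_punch","flux_jar","charcoal","pumice"]:
        for r in find_in(f,n)[:3]:
            print(n,round(r["p"],2),np.array(r["centre"]),world(f,r["centre"]))
s=read_state();print(s["time"],s["eef_pos"],s["eef_rot"],s["wrist_force"])
E
```

```text
top [ 456.2 -106.8  866.7]
curing_box 0.75 [198.3 200.6] [521.7  50.8   5.1]
curing_box 0.59 [223.4 206.6] [508.  -10.7   8.7]
flap 0.81 [182.3 205.4] [506.6  78.7  51.3]
bar 0.92 [229.8 174.7] [581.1 -26.8  36.7]
tray 0.83 [142.3 284.4] [320.4 177.8   2.8]
tray 0.74 [330. 174.] [ 590.9 -264.6    5.1]
tray 0.69 [118.  139.3] [670.7 256.    3. ]
tray_push 0.87 [326.9 175.7] [ 584.2 -254.4   21.2]
tray_push 0.8 [222.8 209.7] [500.6  -9.4   8. ]
tray_push 0.69 [142.  283.2] [323.2 178.6   3.1]
tray_nose 0.97 [222.5 206.6] [508.   -8.4   7.6]
tray_nose 0.89 [143.4 283.1] [323.6 175.1   3.7]
tray_nose 0.63 [327.2 174.3] [ 587.6 -255.2   20.8]
bar_top 0.86 [232.2 172.2] [587.1 -32.3  36.7]
stop 0.61 [198.7 199.6] [524.2  50.    4.7]
flux_jar 0.61 [200.5 248.8] [409.3  34.   49.1]
charcoal 0.74 [246.  244.7] [419.8 -67.7  29.7]
pumice 0.62 [241.2 142.7] [661.8 -50.6  18.9]
scene [1284.5   78.7  588.3]
curing_box 0.79 [324.8 206.8] [556.8  88.4  50.9]
flap 0.6 [285.4 198.6] [496.2 -12.2  13.2]
flap 0.43 [324.2 202.8] [542.8  85.8  51.9]
bar 0.67 [278.3 209. ] [575.4 -17.9  37.7]
bar 0.17 [27
[... 160 characters left out ...]
17.5]
tray_push 0.96 [397.1 269.3] [672.4 251.5   4.9]
tray_push 0.82 [354.9 174. ] [341.4 159.3  20.7]
tray_push 0.77 [180.4 206.1] [ 580.9 -265.2    3.3]
tray_nose 0.9 [180.6 203.7] [ 576.  -266.3    7. ]
tray_nose 0.77 [353.4 172.3] [303.3 157.5   2.8]
tray_nose 0.72 [392.7 262.9] [660.6 242.6   9.5]
bar_top 0.95 [275.8 214.6] [597.9 -19.8  37.9]
bar_top 0.21 [164.1 168.3] [ 447.7 -366.8   19.5]
stop 0.57 [325.2 208.1] [561.9  89.7  51.2]
dapping_punch 0.6 [296.7 238.2] [662.9  38.2  34.7]
flux_jar 0.85 [311.5 178.8] [424.5  44.7  38.1]
charcoal 0.91 [271.8 177.5] [432.5 -60.8  29.7]
pumice 0.62 [257. 243.] [684.6 -44.5  21.4]
1.3 [143.9 530.8 237.6] [ 0.   0.1  1.  -0. ] [ 0.3 -0.5 -0.1]
```

View pics/top0.png

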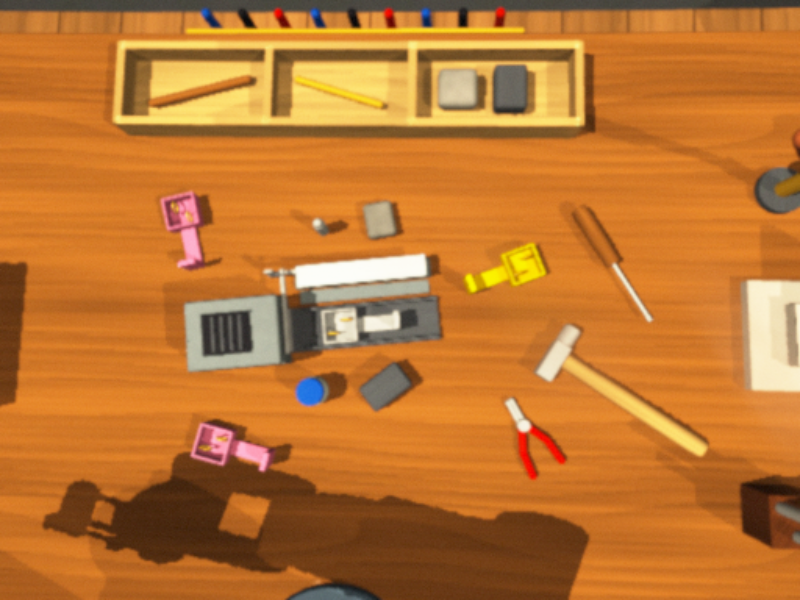

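View pics/scene0.png

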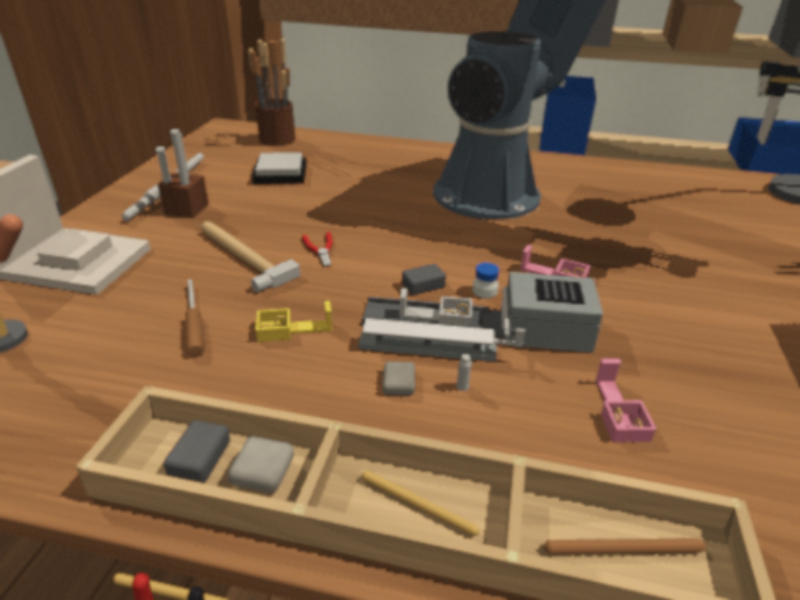

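The top view shows the box at left (235,335). The runway runs right to (440,320), with the grey tray at (340,325), its tab near (400,318), and the white bar at (360,272). So box +x is about world +y and the bar is on the far side (world +x). Next I'll fit the geometry.

```bash
python3 - <<'E'
from h import *
np.set_printoptions(precision=1,suppress=True)
for c in ["top","scene"]:
    f=np.load(f"{c}0.npy",allow_pickle=True).item(); P=cloud(f); I=f["img"].astype(int)
    X,Y,Z=P[...,0],P[...,1],P[...,2]
    reg=(f["range_z"]>0)&(X>440)&(X<640)&(Y>-150)&(Y<240)
    def rect(m,n):
        p=P[m][:,:2].astype(np.float32)
        m8=m.astype(np.uint8); k,l,st,_=cv2.connectedComponentsWithStats(m8); i=1+np.argmax(st[1:,4]); q=P[l==i]
        r=cv2.minAreaRect(q[:,:2].astype(np.float32)); print(c,n,len(q),r,"z",np.median(q[:,2])); print(cv2.boxPoints(r).tolist())
        v=np.linalg.svd(q[:,:2]-q[:,:2].mean(0),full_matrices=False)[2][0]; print(" axis deg",np.degrees(np.arctan2(v[1],v[0])), "mean",q.mean(0))
    rect(reg&(abs(Z-38)<4)&(I.min(2)>130)&(X>545),"bar")
    rect(reg&(abs(Z-75)<5),"box")
    rect(reg&(Z>33)&(Z<52)&(X<550)&(Y<20)&(X>470),"tab")
    rect(reg&(Z>20)&(Z<33)&(X<550)&(Y<45)&(X>470),"pan")
E
python3 - <<'E'
import cv2,numpy as np
f=np.load("top0.npy",allow_pickle=True).item()
cv2.imwrite("pics/crop.png",cv2.resize(f["img"][150:250,110:290,::-1],None,fx=4.4,fy=4.4,interpolation=cv2.INTER_CUBIC))
E
```

```text
top bar 1123 ((584.930908203125, -24.296119689941406), (32.264076232910156, 200.7666015625), 6.134223461151123) z 37.38791813968323
[[558.1644897460938, 73.78858184814453], [579.6179809570312, -125.82849884033203], [611.6973266601562, -122.38082122802734], [590.2438354492188, 77.23625946044922]]
 axis deg 96.06752354794261 mean [584.9 -27.2  37.4]
top box 2557 ((487.53607177734375, 150.01742553710938), (99.56777954101562, 134.50357055664062), 6.116875648498535) z 74.94722737840081
[[430.8694763183594, 211.5814971923828], [445.2017517089844, 77.84371185302734], [544.20263671875, 88.45335388183594], [529.870361328125, 222.19113159179688]]
 axis deg 91.1107277392482 mean [488.4 147.6  75. ]
top tab 44 ((511.8295593261719, -82.26630401611328), (25.703353881835938, 7.724591255187988), 6.840164661407471) z 46.972826555797795
[[498.609375, -79.96212768554688], [499.52935791015625, -87.63174438476562], [525.0497436523438, -84.57048034667969], [524.1297607421875, -76.90086364746094]]
 axis deg -172.30782592247903 mean [511.9 -82.4  46.6]
top pan 145 ((502.6553955078125, 3.371753692626953), (5
[... 1004 characters left out ...]
b 34 ((514.4664306640625, -82.24571228027344), (26.086936950683594, 7.802670955657959), 12.845345497131348) z 47.03357066563562
[[500.88201904296875, -81.34183502197266], [502.61676025390625, -88.9492416381836], [528.0508422851562, -83.14958953857422], [526.3161010742188, -75.54218292236328]]
 axis deg 4.336449277888565 mean [518.5 -81.3  44.7]
scene pan 197 ((504.1383361816406, 3.2594165802001953), (53.9100456237793, 49.671417236328125), 6.084328651428223) z 26.812142152717172
[[474.7027587890625, 25.09820556640625], [479.967529296875, -24.293411254882812], [533.5739135742188, -18.57937240600586], [528.3091430664062, 30.812244415283203]]
 axis deg 2.0058346902530775 mean [505.1   4.4  26.4]
```

View pics/crop.png

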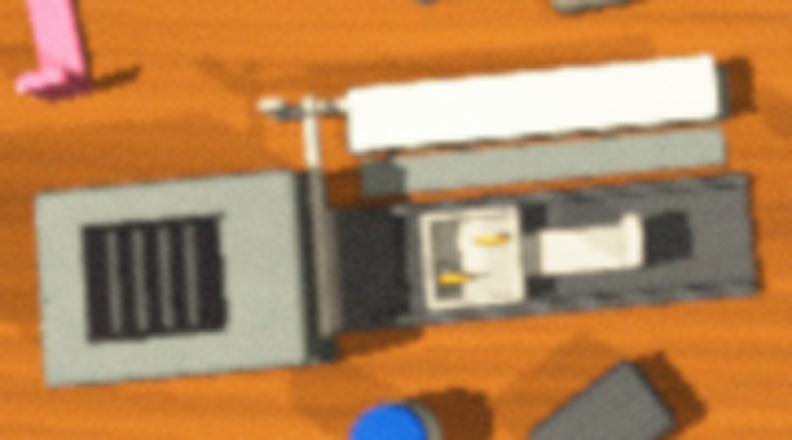

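```bash
cat >> h.py <<'E'
from scipy.spatial.transform import Rotation as Ro
a=np.radians(96.1); EX=np.array([np.cos(a),np.sin(a),0]); EY=np.array([-np.sin(a),np.cos(a),0]); O=np.array([495.,83.4,0])
def box(p): d=np.array(p)-O; return np.array([d@EX,d@EY,d[2]])
def plan(b):
    s=read_state(); q=s["eef_rot"]; C=Ro.from_quat([q[1],q[2],q[3],q[0]]); p=np.array(s["eef_pos"])
    T=Ro.from_matrix(np.column_stack([np.cross(-EY,[0,0,-1]),-EY,[0,0,-1]]))
    w=O+b[0]*EX+b[1]*EY+np.array([0,0,b[2]])
    print("t",s["time"],"box pos",box(p).round(1),"turn deg",np.degrees((C.inv()*T).as_rotvec()).round(2),"shift cm",(C.inv().apply(w-p)/10).round(2),"F",np.round(s["wrist_force"],1),"w",s["gripper_width"])
E
python3 -c "
from h import *
plan([-192,-39,237])"
```

```text
t 1.3 box pos [482.2 301.5 237.6] turn deg [-0.    0.   68.73] shift cm [-56.19 -50.47   0.06] F [ 0.3 -0.5 -0.1] w 0.9988933058981898
```

drive_tool(
  commands=[
    [[8.5,0,0,0,0,0,90],[0,0,8.5,-3.7,-3.3,0,90],[0,0,17,-7.4,-6.6,0,90],[0,0,25.5,-11,-10,0,90],[0,0,34,-15,-13.4,0,90]],
  ],
)

```text
time: 1.8
eef_pos: [252.6, 362.5, 237.5]
eef_rot: [0.0, 0.4, 0.917, -0.0]
wrist_force: [0.9, 0.2, 0.2]
gripper_width: 0.66
gripper_force: 0.0
```

```bash
python3 -c "
from h import *
plan([-192,-39,237])"
```

```text
t 1.8 box pos [303.3 211.4 237.5] turn deg [-1.000e-02  1.000e-02  3.676e+01] shift cm [-54.67  -9.59   0.06] F [0.9 0.2 0.2] w 0.659690896272923
```

drive_tool(
  commands=[
    [[0,0,8,-5,-0.9,0,90],[0,0,16,-10,-1.8,0,90],[0,0,24,-15,-2.7,0,90],[0,0,32,-20,-3.6,0,90],[0,0,34.7,-25,-4.4,0,90]],
  ],
)

```text
time: 2.3
eef_pos: [389.8, 153.2, 238.0]
eef_rot: [0.0, 0.655, 0.756, 0.0]
wrist_force: [0.5, 1.2, -0.0]
gripper_width: 0.649
gripper_force: 0.0
```

```bash
python3 -c "
from h import *
plan([-192,-39,237])"
```

```text
t 2.3 box pos [ 80.5  97.2 238. ] turn deg [0.04 0.01 2.08] shift cm [-27.73  12.62   0.12] F [ 0.5  1.2 -0. ] w 0.6487069202208244
```

drive_tool(
  commands=[
    [[0,0,0,-4.5,2,0,90],[0,0,0,-9,4,0,90],[0,0,0,-13.5,6,0,90],[0,0,0,-18,8,0,90],[0,0,0,-22,10,0,90]],
  ],
)

```text
time: 2.8
eef_pos: [521.2, -50.1, 237.8]
eef_rot: [0.0, 0.653, 0.757, -0.0]
wrist_force: [-0.0, 0.8, 0.3]
gripper_width: 0.646
gripper_force: 0.0
```

drive_tool(
  commands=[
    [[0,0,0,0,0,0,90],[0,0,0,0,0,0,90],[0,0,0,0,0,0,90],[0,0,0,0,0,0,90],[0,0,0,0,0,0,90]],
  ],
)

```text
time: 3.3
eef_pos: [520.1, -47.0, 238.0]
eef_rot: [0.0, 0.652, 0.758, -0.0]
wrist_force: [-0.2, 0.3, 0.1]
gripper_width: 0.646
gripper_force: 0.0
```

```bash
python3 -c "
from h import *
plan([-192,-39,129])"
```

```text
t 3.3 box pos [-132.3  -11.1  238. ] turn deg [-0.    0.03  2.45] shift cm [-6.08  2.53 10.9 ] F [-0.2  0.3  0.1] w 0.6455507933285815
```

drive_tool(
  commands=[
    [[0,0,1,-3,1.2,0,90],[0,0,2.45,-6.1,2.5,2,90],[0,0,2.45,-6.1,2.5,6,90],[0,0,2.45,-6.1,2.5,10,90],[0,0,2.45,-6.1,2.5,13,90]],
  ],
)

```text
time: 3.8
eef_pos: [553.3, -104.0, 105.7]
eef_rot: [-0.001, 0.669, 0.743, -0.001]
wrist_force: [0.4, -0.1, -0.9]
gripper_width: 0.647
gripper_force: 0.0
```

drive_tool(
  commands=[
    [[0,0,0,0,0,0,90],[0,0,0,0,0,0,90],[0,0,0,0,0,0,90],[0,0,0,0,0,0,90],[0,0,0,0,0,0,90]],
  ],
)

```text
time: 4.3
eef_pos: [554.5, -104.5, 108.9]
eef_rot: [0.001, 0.669, 0.743, 0.0]
wrist_force: [0.1, 0.2, -0.3]
gripper_width: 0.65
gripper_force: 0.0
```

```bash
python3 -c "
from h import *
plan([-192,-39,40])
for c in ['top','scene']:
    f=grab_frame(c); np.save(c+'1.npy',f,allow_pickle=True)
    K=f['mtx'];r=(slice(130,270),slice(110,300)) if c=='top' else (slice(100,280),slice(180,400))
    cv2.imwrite('pics/'+c+'1.png',cv2.resize(f['img'][r][:,:,::-1],None,fx=3.3,fy=3.3,interpolation=cv2.INTER_CUBIC))
"
```

```text
t 4.3 box pos [-193.2  -39.2  108.9] turn deg [ 0.08  0.06 -0.07] shift cm [ 0.13 -0.03  6.89] F [ 0.1  0.2 -0.3] w 0.6497894234717364
```

View pics/scene1.png

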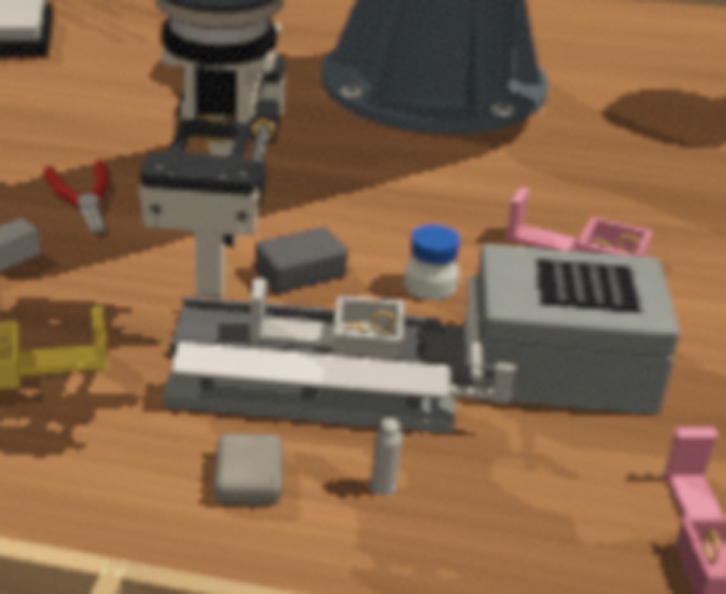

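The finger over the bar shows at (210,265), clear of the tab at (258,305). Now I'll descend and press.

drive_tool(
  commands=[
    [[0,0,0,0,0,2.5,90],[0,0,0,0,0,4.5,90],[0,0,0,0,0,5.3,90],[0,0,0,0,0,5.8,90],[0,0,0,0,0,6.2,90]],
  ],
)

```text
time: 4.9
eef_pos: [554.0, -104.5, 46.1]
eef_rot: [-0.0, 0.669, 0.743, -0.0]
wrist_force: [-4.0, 1.3, 5.8]
gripper_width: 0.646
gripper_force: 2.7
```

```bash
python3 -c "
from h import *
plan([-192,-39,39.5])"
```

```text
t 4.9 box pos [-193.1  -38.7   46.1] turn deg [-0.03  0.01 -0.07] shift cm [0.11 0.03 0.66] F [-4.   1.3  5.8] w 0.6458584939479822
```

drive_tool(
  commands=[
    [[0,0,0,0,0,0.2,90],[0,0,0,0,0,0.4,90],[0,0,0,0,0,0.6,90],[0,0,0,0,0,0.65,90],[0,0,0,0,0,0.65,90]],
  ],
)

```text
time: 5.4
eef_pos: [554.0, -104.5, 40.0]
eef_rot: [0.0, 0.669, 0.743, -0.0]
wrist_force: [-4.9, 1.4, 6.9]
gripper_width: 0.643
gripper_force: 3.3
```

```bash
python3 -c "
from h import *
plan([-180,-39,39.5])
f=grab_frame('scene'); I=f['img'][140:240,220:370,::-1]
cv2.imwrite('pics/scene2.png',cv2.resize(I,None,fx=5,fy=5,interpolation=cv2.INTER_CUBIC))
f=grab_frame('top');P=cloud(f);B=P-O;x,y=B@EX,B@EY;z=P[...,2]
m=(abs(y+78)<12)&(x>-150)&(x<-50)&(f['range_z']>0);print('bar z top',np.median(z[m]),m.sum())
m=(abs(y)<20)&(x>-40)&(x<-3)&(f['range_z']>0);print('flap z',np.round(np.percentile(z[m],[5,50,95]),1))
"
```

```text
t 5.4 box pos [-193.1  -38.7   40. ] turn deg [-0.01  0.02 -0.07] shift cm [1.31 0.03 0.05] F [-4.9  1.4  6.9] w 0.6429780953760275
bar z top 343.0857105479274 105
flap z [40.8 46.6 53.5]
```

View pics/scene2.png

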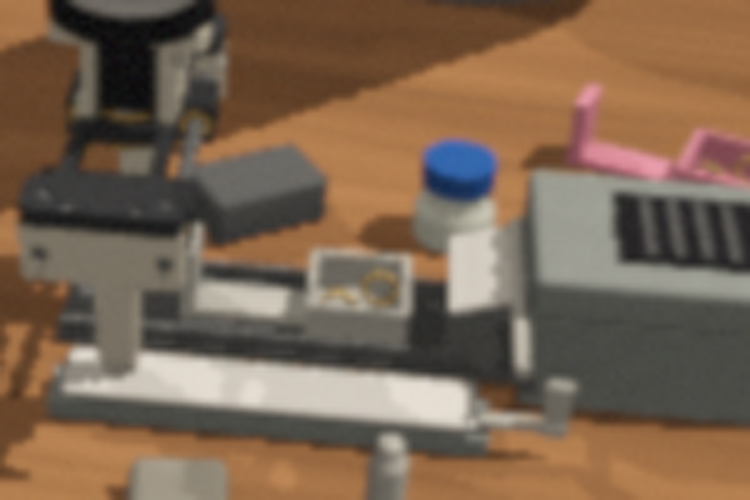

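The bar is down (6.9 N) and the flap is up at (480,270), clear of the pan at (360,300). Now I'll push.

drive_tool(
  commands=[
    [[0,0,0,0.6,0,0,90],[0,0,0,1.2,0,0,90],[0,0,0,1.8,0,0,90],[0,0,0,2.5,0,0,90],[0,0,0,3.3,0,0,90]],
  ],
)

```text
time: 6.0
eef_pos: [552.6, -72.6, 40.9]
eef_rot: [0.003, 0.669, 0.743, 0.001]
wrist_force: [1.9, -6.1, 5.2]
gripper_width: 0.647
gripper_force: 3.7
```

```bash
python3 -c "
from h import *
plan([-56.5,-39,39.5])
f=grab_frame('scene');P=cloud(f);B=P-O;x,y=B@EX,B@EY;z=P[...,2];ok=f['range_z']>0
for zz,n in ((26,'pan'),):
    m=ok&(abs(y)<23)&(x>-140)&(x<-40)&(z>24)&(z<34);print(n,m.sum(),np.round(np.percentile(x[m],[2,50,98]),1))
"
```

```text
t 6.0 box pos [-161.3  -40.7   40.9] turn deg [ 0.27  0.16 -0.09] shift cm [10.48 -0.18  0.11] F [ 1.9 -6.1  5.2] w 0.646558502801237
pan 65 [-86.1 -66.8 -43.4]
```

drive_tool(
  commands=[
    [[0,0,0,0.9,0,0.05,90],[0,0,0,1.8,0,0.05,90],[0,0,0,2.7,0,0.05,90],[0,0,0,3.6,0,0.05,90],[0,0,0,4.5,0,0.05,90]],
  ],
)

```text
time: 6.55
eef_pos: [548.1, -27.8, 40.6]
eef_rot: [0.003, 0.669, 0.743, 0.001]
wrist_force: [0.6, -7.7, 9.3]
gripper_width: 0.642
gripper_force: 4.4
```

drive_tool(
  commands=[
    [[0,0,0,0.8,0,0,90],[0,0,0,1.6,0,0,90],[0,0,0,2.4,0,0,90],[0,0,0,3.2,0,0,90],[0,0,0,3.8,0,0,90]],
  ],
)

```text
time: 7.05
eef_pos: [544.1, 10.2, 40.6]
eef_rot: [0.003, 0.669, 0.743, 0.001]
wrist_force: [0.7, -8.6, 7.8]
gripper_width: 0.646
gripper_force: 4.6
```

```bash
python3 -c "
from h import *
plan([-56.5,-39,39.5])
f=grab_frame('scene'); I=f['img'][140:240,220:370,::-1]
cv2.imwrite('pics/scene3.png',cv2.resize(I,None,fx=5,fy=5,interpolation=cv2.INTER_CUBIC))
"
```

```text
t 7.05 box pos [-78.  -41.   40.6] turn deg [ 0.29  0.14 -0.06] shift cm [ 2.15 -0.2   0.1 ] F [ 0.7 -8.6  7.8] w 0.6457536040882089
```

View pics/scene3.png

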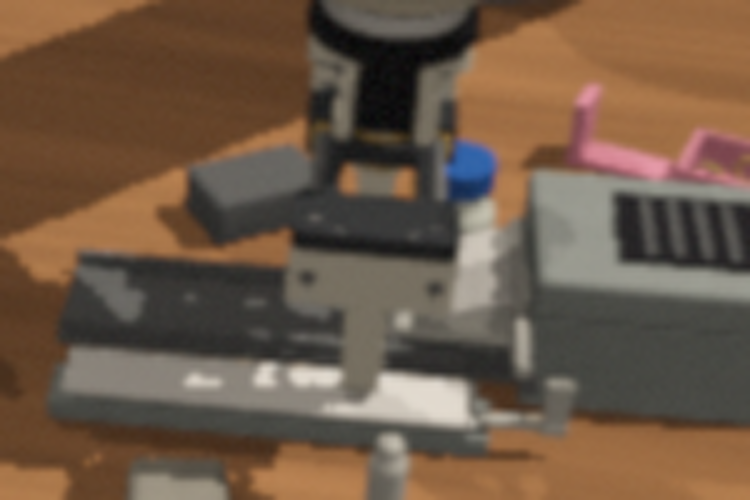

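The pan has gone under the open flap; the tongue shows at (420,320) and the finger is at (365,390). I'll go on slowly until it reaches the stop.

drive_tool(
  commands=[
    [[0,0,0,0.4,0,0,90],[0,0,0,0.8,0,0,90],[0,0,0,1.1,0,0,90],[0,0,0,1.4,0,0,90],[0,0,0,1.6,0,0,90]],
  ],
)

```text
time: 7.6
eef_pos: [542.3, 26.0, 40.4]
eef_rot: [0.002, 0.669, 0.743, 0.001]
wrist_force: [0.9, -6.0, 8.2]
gripper_width: 0.649
gripper_force: 4.4
```

drive_tool(
  commands=[
    [[0,0,0,0.1,0,0,90],[0,0,0,0.2,0,0,90],[0,0,0,0.3,0,0,90],[0,0,0,0.4,0,0,90],[0,0,0,0.4,0,0,90]],
  ],
)

```text
time: 8.1
eef_pos: [541.9, 29.5, 40.5]
eef_rot: [0.003, 0.669, 0.744, 0.001]
wrist_force: [1.3, -10.3, 7.8]
gripper_width: 0.648
gripper_force: 7.1
```

```bash
python3 -c "
from h import *
plan([-56.5,-39,39.5])
"
```

```text
t 8.1 box pos [-58.6 -41.   40.5] turn deg [ 0.28  0.17 -0.02] shift cm [ 0.21 -0.2   0.1 ] F [  1.3 -10.3   7.8] w 0.6478152658656842
```

drive_tool(
  commands=[
    [[0,0,0,0.1,0,0,90],[0,0,0,0.2,0,0,90],[0,0,0,0.25,0,0,90],[0,0,0,0.25,0,0,90],[0,0,0,0.25,0,0,90]],
  ],
)

```text
time: 8.6
eef_pos: [542.0, 29.8, 40.7]
eef_rot: [0.004, 0.668, 0.744, -0.0]
wrist_force: [1.0, -29.0, 11.3]
gripper_width: 0.649
gripper_force: 16.1
```

It's against the stop (29 N). I'll back off, then release the bar.

drive_tool(
  commands=[
    [[0,0,0,-0.3,0,0,90],[0,0,0,-0.8,0,0,90],[0,0,0,-1.3,0,0,90],[0,0,0,-1.8,0,0,90],[0,0,0,-1.8,0,0,90]],
  ],
)

```text
time: 9.1
eef_pos: [542.7, 15.1, 40.0]
eef_rot: [0.001, 0.669, 0.743, 0.001]
wrist_force: [-1.2, -0.6, 6.6]
gripper_width: 0.643
gripper_force: 3.3
```

drive_tool(
  commands=[
    [[0,0,0,0,0,-0.4,90],[0,0,0,0,0,-0.9,90],[0,0,0,0,0,-1.4,90],[0,0,0,0,0,-1.9,90],[0,0,0,0,0,-2.5,90]],
  ],
)

```text
time: 9.6
eef_pos: [540.9, 15.4, 63.9]
eef_rot: [-0.0, 0.669, 0.743, -0.001]
wrist_force: [-0.6, 0.7, -0.4]
gripper_width: 0.652
gripper_force: 0.0
```

drive_tool(
  commands=[
    [[0,0,0,-1,0,-3,90],[0,0,0,-3,0,-6,90],[0,0,0,-7,0,-9,90],[0,0,0,-11,0,-11,90],[0,0,0,-15,0,-12,90]],
  ],
)

```text
time: 10.1
eef_pos: [557.3, -135.2, 185.9]
eef_rot: [0.001, 0.669, 0.743, 0.0]
wrist_force: [1.4, 0.3, -0.9]
gripper_width: 0.648
gripper_force: 0.0
```

```bash
python3 -c "
from h import *
plan([-56.5,-39,39.5])
f=grab_frame('scene'); I=f['img'][140:240,220:370,::-1]
cv2.imwrite('pics/scene4.png',cv2.resize(I,None,fx=5,fy=5,interpolation=cv2.INTER_CUBIC))
P=cloud(f);B=P-O;x,y=B@EX,B@EY;z=P[...,2];ok=f['range_z']>0
m=ok&(abs(y)<10)&(x>-75)&(x<-10)&(z>40)&(z<52);print('tab top',m.sum(),np.round(np.percentile(x[m],[2,50,98]),1))
m=ok&(abs(y+78)<12)&(x>-150)&(x<-40)&(z<60);print('bar z',np.median(z[m]))
"
```

```text
t 10.1 box pos [-224.   -38.7  185.9] turn deg [ 0.07  0.06 -0.05] shift cm [ 1.677e+01 -1.000e-02  1.462e+01] F [ 1.4  0.3 -0.9] w 0.6479615706870863
tab top 13 [-48.3 -45.6 -43. ]
bar z 36.24811788210218
```

View pics/scene4.png

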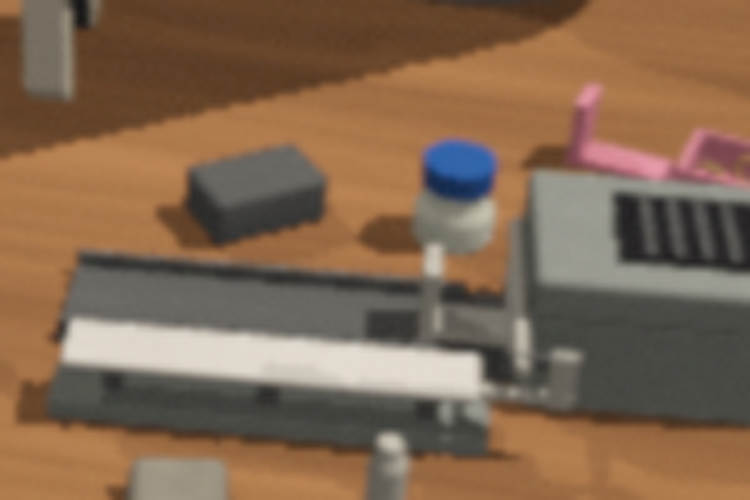

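The tab at (432,290) measures x -45.6 at its centre (home is -45). The bar is up, the flap is shut at (518,265), and the gripper is clear. Handing in.

drive_tool(
  commands=[
    [[0,0,0,0,0,0,90],[0,0,0,0,0,0,90],[0,0,0,0,0,0,90],[0,0,0,0,0,0,90],[0,0,0,0,0,0,90]],
  ],
)

```text
time: 10.65
eef_pos: [557.1, -133.0, 183.5]
eef_rot: [-0.0, 0.669, 0.744, -0.0]
wrist_force: [-0.1, -0.4, -0.7]
gripper_width: 0.649
gripper_force: 0.0
```

```bash
python3 -c "
from plant import *
print(hand_in())"
```

```text
the job is handed in; nothing more can be done
None
```

The tray is home against the stop, the bar is up, the flap is shut behind the tray, the arm is clear, and the job was handed in at about 10.7 s; the hand-in returned no verdict.

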